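# Close the vacuum food keeper and hold its pump at the mark

## Robot

A 6-joint arm with a two-finger parallel gripper is mounted at the origin on the work surface. World frame = base frame: x ahead of the robot, y to its left, z up, the work surface at z = 0. Lengths are in mm, angles in rad, forces in N, time in s.
With the tool pointing down it reaches from about 325 to 1000 mm from the base axis. Payload 5.1 kg.
Tool frame: the origin (TCP) lies midway between the tips of the shut fingers; the grasp point (between the pads) lies 19 mm behind it (bot.grip_depth is the z of the grasp point in the tool frame, in mm); z points along the fingers, y is the line along which they close (so a half turn about z gives the same grasp; the last joint's range is limited). The gripper opens to 85 mm and grips with 20 to 120 N. Pads are 22 mm wide; open, the fingers measure 114 mm over their backs; the gripper's body (76 mm by 85 mm) begins 54 mm behind the grasp point. The pads swing forward as they close: fully open they stand 13 mm farther back than shut.
Start: joints at [1.265, 0.124, 1.65, -0, 1.367, -0.083], TCP at [143.647, 633.917, 231.322] pointing down, gripper open.
Joint ranges: [-2.61, 2.61], [-1.02, 2.33], [0.03, 2.71], [-1.35, 4.49], [0.32, 2.68], [-2.91, 2.91]. Speed limits (rad/s): [2.57, 2.57, 3.14, 3.14, 3.14, 3.14].

## Interface

Orientations are given as [roll, pitch, yaw] about the fixed x, y, z axes, in that order (R = Rz(yaw) Ry(pitch) Rx(roll)).
In Python, from station import bot gives the robot as it stands.
- The arm moves only by the tool jog_arm, never from a script. Its argument "motion" is a list that holds one entry, the list of rows, each a list of 7 numbers: the closure, from 0 (fully open) to 1 (shut), then the shift along the tool's x, y, z normalised to -1 to 1, where 1 is 0.4 m, then the turn, a rotation vector about the tool's x, y, z normalised to -1 to 1, where 1 is 180 degrees. A call has 1 to 8 rows; each row is the pose to reach, as a shift and turn from the pose commanded when the call began, along the tool's axes at that moment, turning the shorter way round; what a row does not reach only later rows make up. A row lasts 1/12 s, in which the tool goes at most 41.7 mm and 7.16 degrees, less where a joint would pass 70% of its speed; a pose out of reach is approached as far as the arm can. A call with a number of a shift or a turn outside -1 to 1 is refused whole. A call with a gripper value outside its range is refused whole. The fingers move at their own pace and stop on an object; "force" is the grip in N (left out, the last holds). Time passes only in rows, so rows that repeat a pose let the fingers close. It gives the time, the measured TCP pose, the force, the opening and the grip force at its end, in the units of the state.
- bot.observe(): the state, without advancing time (a new reading comes with each control period).
- bot.camera(name): name is "scene" or "top" or "wrist"; returns (picture, depth): 384x512x3 uint8, red, green, blue; 384x512 float32, mm along the optical axis (not along the pixel's ray), 0 where there is no reading.
- bot.calibration(name): a dict with "fx", "fy", "cx", "cy" (pixels), "origin" and "rotation" of the camera in the world; the wrist camera has in their place "mount" (4x4, takes a point from camera to tool coordinates, whose origin is the TCP and whose axes are the flange's). Camera axes: x right, y down, z forward; pixel columns grow to the right and rows downward; lengths in mm; the calibration is good to about 2 mm. A picture is of the moment at which its call begins: read the wrist's pose just before it. calibration takes no time and is no camera call.
- bot.close_job(): hands the job in; it is judged then, once.
The state is a dict: "time": time; "joint_pos": joint angles; "qvel": joint speeds; "effort": joint torques, N m; "tcp_pos": TCP position; "eef_rot": TCP orientation; "wrist_force": force on the tool from outside, world axes, zero at the start; "moment": the same for the moment, N m; "finger_gap": opening from 0.0 (shut) to 1.0 (fully open); "gripper_force": force on a finger pad.
Only numpy, scipy, OpenCV 4.12 (cv2) and the standard library are available. Lean on these libraries where they do the work, as an engineer would, in place of code of your own. Each camera call takes 0.05 s, during which the arm holds its last target. There are 200 camera calls.

## Task

Close the vacuum food keeper: put the teal lid rim-down, knob up, into the round mouth of the steel box so that it sits fully home, and let go of it. Only then pull the red spring-return pump handle out until its yellow pointer line lies within the green band, and finish while still gripping or hooking it there, held steady, because it springs back when let go. Leave the salt shaker and the glass jar where they are.

Things in the scene. Friction and masses are not known exactly. Their poses are not given: they have to be found in the camera images.
- keeper: Vacuum food keeper, fixed: a block 220 (its x) x 230 (y) x 50 mm high: a bare-metal box with the round mouth (-y half) beside a white pump block (+y half). Origin: centre of its underside, on the counter; x from its front to its back, z up. Faces the robot, turned up to 0.3 rad. A grey stop 14 mm high stands behind the handle (keeper x 96 to 110 mm).
- mouth (a point): Centre of the round mouth, at the level of the keeper's top (50 mm above the counter). The mouth is a round pocket 86 mm wide and 16 mm deep. Axes as the keeper's. It lies at keeper x 0, y -50 mm.
- handle: Red upright pump handle on a grey foot (30 mm along x, 44 mm wide, 12 mm high). Origin: on the keeper's top (50 mm above the counter) at its yellow pointer line, which sticks out 10 mm either side of the foot. Axes as the keeper's. Slides towards keeper -x (towards the robot) from keeper x +60, y +65 mm; travel 90 mm. The spring pulls it back with 5.5 N at rest, plus 1.1 N per 10 mm.
- handle_grip (a point): Where to hold the red handle: its middle, 37 mm above the keeper's top. The handle is a plate 16 mm thick (along keeper x), 44 mm wide (along y), its top 57 mm above the keeper's top; it can be pinched from above, front and back or side to side. Axes as the keeper's; moves with the handle.
- mark (a point): Centre of the green band painted across the handle's track: 14 mm wide along keeper x, 84 mm long along y, flat on the keeper's top, at keeper y +65 mm. Its place along the track differs each time: 35 to 75 mm in front of (keeper -x from) the handle's rest position. Axes as the keeper's.
- lid: The teal lid, about 90 g, stiff, lying rim-down and knob-up on the counter. Origin: centre of the rim's lower edge, z up through the knob. A round rim 80 mm wide reaches from 0 to 11 mm above the origin, a flange 96 mm wide from 11 to 17 mm, a round knob 24 mm wide from 17 to 44 mm. Fully home, the flange lies on the keeper's top and the origin is 11 mm below it.
- shaker: Chrome salt shaker with twist top, 44 mm wide, 78 mm high, standing on the counter. Origin: centre of its foot. Leave it alone.
- jar: Glass jar with wooden cap, 72 mm wide, 88 mm high, standing on the counter. Origin: centre of its foot. Leave it alone.
Things that resemble listed ones, but are neither listed nor needed, are in the scene too. What is meant by the lid is not orange, and is the larger of those in its own colour.

How it is judged (in metres and radians):
On the way, in this order (a step that is already met when the one before it is completed fails the run):
1. the lid sits rim-down, fully home in the mouth and let go, with the pump handle still at rest (horizontal distance between lid and mouth below 0.008 m and z of lid in the frame of mouth below -0.0085 m and angle between lid's own z axis and vertical below 0.06 rad and contact force between lid and the fingers below 0.2 N and x of handle in the frame of keeper above 0.052 m), for 0.2 s.
2. the handle's pointer is held within the green band (x of handle in the frame of mark between -0.007 and 0.007 m and contact force between handle and the fingers above 2 N), for 0.5 s.
At the end, for the whole second after the job is handed in: The fingers hold the pump handle (over 2 N) still, its pointer within the green band (7 mm either side of the middle); the lid is rim-down, level, released and home in the mouth (8.5 mm deep or more, within 8 mm of centre); shaker and jar within 20 mm of their start (all of step 2 and linear speed of handle below 0.01 m/s and horizontal distance between lid and mouth below 0.008 m and z of lid in the frame of mouth below -0.0085 m and angle between lid's own z axis and vertical below 0.06 rad and contact force between lid and the fingers below 0.2 N and linear speed of lid below 0.02 m/s and distance of each of shaker, jar from where it was at the start of the episode below 0.02 m); the arm keeps its last pose, push and grip.
It fails at once if the salt shaker is moved or knocked over (distance of shaker from where it was at the start of the episode above 0.02 m or angle between shaker's own z axis and vertical above 0.5 rad).
It fails at once if the glass jar is moved or knocked over (distance of jar from where it was at the start of the episode above 0.02 m or angle between jar's own z axis and vertical above 0.5 rad).
It also fails if it takes over 54 s, if anything falls off the work surface, if the arm or the gripper's body presses on something with over 40 N, if the wrist force passes 120 N, or if a joint passes its speed limit or range.

## Working session

There is one attempt and no reset: what is moved stays moved. The work goes in short steps, Python scripts to look and compute and a tool call to move; the robot and the scene stay as the last step left them, time stands still between calls to the robot, and variables do not carry over. Pictures are saved under pics/ and viewed, at most 10 in all, crops included, and the job is handed in when it is done.

Besides the shell and the picture viewer there is one more tool, called after "Call:" in YAML: its name, and indented under it one key for each argument. jog_arm: Moves the arm, as the interface text tells. Its arguments: {"type":"object","properties":{"motion":{"type":"array"},"force":{"type":"number"}},"required":["motion"]}

```bash
mkdir -p pics; ls; python3 - <<'E'
from station import bot
import cv2,numpy as np
for n in("scene","top"):
    p,d=bot.camera(n); cv2.imwrite(f"pics/{n}0.png",p[:,:,::-1]); np.savez(f"{n}0.npz",p=p,d=d)
    c=bot.calibration(n); print(n,c)
s=bot.observe();print(s['time'],s['tcp_pos'],s['eef_rot'],bot.grip_depth); print(bot.calibration("wrist"))
E
```

```text
pics
scene {'fx': 401.7163841318194, 'fy': 401.7163841318194, 'cx': 254.87903866021279, 'cy': 191.2235008162213, 'origin': array([1047.10379293, -412.3566694 ,  830.37109284]), 'rotation': array([-2.49360004,  0.01415849,  0.8433589 ])}
top {'fx': 392.3513581867285, 'fy': 392.3513581867285, 'cx': 257.1661244207198, 'cy': 191.38601608969077, 'origin': array([513.45219185, -50.53069423, 960.29646089]), 'rotation': array([-2.99257667,  0.01429464, -1.57516852])}
0.1 [143.48590348 633.40433129 230.16905915] [-3.13970803e+00 -1.69505970e-04  2.91877887e+00] -18.700000000000003
{'fx': 315.5959361253493, 'fy': 315.5959361253493, 'cx': 258.29541898375976, 'cy': 189.8046737459723, 'mount': array([[-9.79260056e-04, -9.51235197e-01, -3.08464976e-01,
         7.92146208e+01],
       [ 9.99999315e-01, -1.12950318e-03,  3.08507635e-04,
         3.65592291e-01],
       [-6.41875493e-04, -3.08464462e-01,  9.51235651e-01,
        -1.43863622e+02],
       [ 0.00000000e+00,  0.00000000e+00,  0.00000000e+00,
         1.00000000e+00]])}
```

View pics/scene0.png

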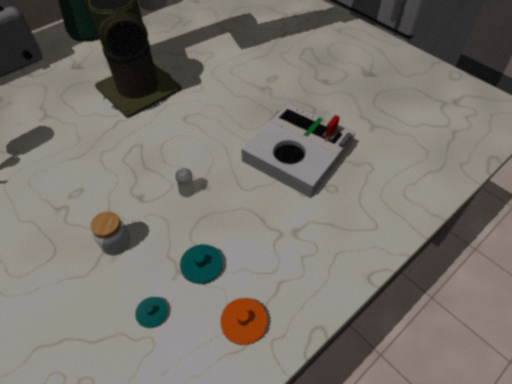

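View pics/top0.png

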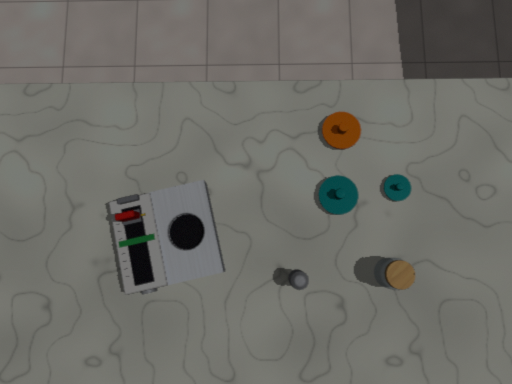

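```bash
cat > h.py <<'E'
import numpy as np,cv2
from scipy.spatial.transform import Rotation as R
from station import bot
def pose(n,s=None):
    c=bot.calibration(n)
    if n!="wrist": return c,R.from_euler('xyz',c['rotation']).as_matrix(),np.array(c['origin'])
    Rt=R.from_euler('xyz',s['eef_rot']).as_matrix();m=c['mount']
    return c,Rt@m[:3,:3],Rt@m[:3,3]+s['tcp_pos']
def cast(n,uv,z,s=None):
    c,M,o=pose(n,s);uv=np.atleast_2d(uv).astype(float)
    r=np.c_[(uv[:,0]-c['cx'])/c['fx'],(uv[:,1]-c['cy'])/c['fy'],np.ones(len(uv))]@M.T
    return o+r*((z-o[2])/r[:,2])[:,None]
def proj(n,P,s=None):
    c,M,o=pose(n,s);q=(np.atleast_2d(P)-o)@M
    return np.c_[c['fx']*q[:,0]/q[:,2]+c['cx'],c['fy']*q[:,1]/q[:,2]+c['cy']]
def blobs(mask,amin=40):
    cs,_=cv2.findContours(mask.astype(np.uint8),cv2.RETR_EXTERNAL,cv2.CHAIN_APPROX_NONE)
    return sorted([c[:,0] for c in cs if cv2.contourArea(c)>amin],key=lambda c:-cv2.contourArea(c))
def hsv(p): return [x.astype(int) for x in cv2.split(cv2.cvtColor(p,cv2.COLOR_RGB2HSV))]
def masks(p):
    h,s,v=hsv(p)
    return dict(teal=(h>80)&(h<100)&(s>120)&(v>30),green=(h>50)&(h<78)&(s>120)&(v>40),red=((h<5)|(h>173))&(s>150)&(v>50),yellow=(h>20)&(h<35)&(s>130)&(v>60),dark=(v<30))
def circ(X): # circle fit
    A=np.c_[2*X[:,:2],np.ones(len(X))];b=(X[:,:2]**2).sum(1);q=np.linalg.lstsq(A,b,rcond=None)[0]
    return q[:2],np.sqrt(q[2]+q[0]**2+q[1]**2)
E
python3 - <<'E'
from h import *
for n in("top","scene"):
    p=np.load(n+"0.npz")['p'];m=masks(p)
    for k,z in(("teal",17),("green",50),("red",100),("dark",50),("yellow",62)):
        for c in blobs(m[k],8)[:8]:
            X=cast(n,c,z);ce,r=circ(X);
            if k=="dark" and not(30<r<60):continue
            (a,b),(w,hh),an=cv2.minAreaRect(X[:,:2].astype(np.float32))
            print(n,k,c.mean(0).round(),"circ",ce.round(1),r.round(1),"rect",np.round([a,b,w,hh,an],1))
E
```

```text
top teal [338. 194.] circ [ 646.4 -232.9] 45.9 rect [ 646.6 -233.3   92.1   90.5   89.6]
top teal [397. 187.] circ [ 663.4 -375.9] 31.0 rect [ 663.8 -375.4   62.2   61.8   42.8]
top green [136. 240.] circ [538.6 242.7] 25.5 rect [538.  242.4  15.   80.7  12.7]
top red [127. 215.] circ [588.5 249.5] 17.9 rect [592.4 249.5  16.8  53.1  11.6]
top dark [186. 231.] circ [557.8 126.3] 38.2 rect [557.5 126.1  76.9  76.2  89.7]
top dark [140. 263.] circ [486.3 230.2] 36.5 rect [486.3 230.4  89.6  41.6  12.8]
scene teal [201. 263.] circ [ 649.2 -234.8] 45.8 rect [ 648.7 -235.2   90.2   92.4   51.2]
scene teal [151. 312.] circ [ 668.9 -379.3] 30.6 rect [ 669.  -379.6   62.4   59.4   48. ]
scene green [313. 127.] circ [538.9 240.2] 23.9 rect [538.9 240.4  15.3  74.8  10. ]
scene red [331. 126.] circ [612.8 242.1] 28.6 rect [599.6 236.9  17.6  79.   22. ]
scene dark [479.  70.] circ [711.5 807.6] 56.0 rect [709.7 806.9  68.2 150.4  89.9]
scene dark [289. 153.] circ [564.7 120.7] 33.2 rect [565.6 121.   73.2  60.1  47.5]
scene dark [110.   3.] circ [-452.   163.1] 52.1 rect [-440.7  152.2  151.7   66.1   46.8]
scene dark [297. 119.] circ [487.6 227.7] 32.9 rect [487.5 228.1  86.2  36.4  12.8]
```

Call:
jog_arm:
  motion:
    - [[0,-0.57,-0.61,0,0,0,0.318],[0,-0.57,-0.61,0,0,0,0.318],[0,-0.57,-0.61,0,0,0,0.318],[0,-0.57,-0.61,0,0,0,0.318],[0,-0.57,-0.61,0,0,0,0.318],[0,-0.57,-0.61,0,0,0,0.318],[0,-0.57,-0.61,0,0,0,0.318],[0,-0.57,-0.61,0,0,0,0.318]]

```text
time: 0.77
tcp_pos: [312.0, 344.2, 230.9]
eef_rot: [-3.141, 0.0, 1.914]
wrist_force: [2.1, 0.7, 0.4]
finger_gap: 1.005
gripper_force: 0.0
```

```bash
cat >> h.py <<'E'
def togo(P,yaw):
    s=bot.observe();A=R.from_euler('xyz',s['eef_rot']);B=R.from_euler('xyz',[np.pi,0,yaw])
    d=A.inv().apply(np.array(P)-s['tcp_pos']);t=(A.inv()*B).as_rotvec()
    print("t",round(s['time'],2),"tcp",s['tcp_pos'].round(1),"rpy",s['eef_rot'].round(3),"gap",round(s['finger_gap'],3),"F",np.round(s['wrist_force'],1),"grip",np.round(s['gripper_force'],1))
    print("shift",(d/400).round(4),"turn",(t/np.pi).round(4),"rows",np.ceil(np.linalg.norm(d)/41.7))
E
python3 -c "
from h import *
togo([648,-234,180],1.79)"
```

```text
t 0.77 tcp [312.  344.2 230.9] rpy [-3.141  0.     1.914] gap 1.005 F [2.1 0.7 0.4] grip 0.0
shift [-1.6438  0.3041  0.1275] turn [-0.0001  0.0001  0.0396] rows 17.0
```

Call:
jog_arm:
  motion:
    - [[0,-0.82,0.15,0.06,0,0,0.04],[0,-0.82,0.15,0.06,0,0,0.04],[0,-0.82,0.15,0.06,0,0,0.04],[0,-0.82,0.15,0.06,0,0,0.04],[0,-0.82,0.15,0.06,0,0,0.04],[0,-0.82,0.15,0.06,0,0,0.04],[0,-0.82,0.15,0.06,0,0,0.04],[0,-0.82,0.15,0.06,0,0,0.04]]

```text
time: 1.43
tcp_pos: [480.2, 57.1, 207.0]
eef_rot: [3.142, -0.0, 1.794]
wrist_force: [0.1, 0.5, 0.1]
finger_gap: 1.001
gripper_force: 0.0
```

```bash
python3 -c "
from h import *
togo([648,-234,180],1.79)"
```

```text
t 1.43 tcp [480.2  57.1 207. ] rpy [ 3.142 -0.     1.794] gap 1.001 F [0.1 0.5 0.1] grip 0.0
shift [-0.8025  0.2484  0.0674] turn [ 0.     -0.      0.0012] rows 9.0
```

Call:
jog_arm:
  motion:
    - [[0,-0.79,0.248,0.067,0,0,0.001],[0,-0.79,0.248,0.067,0,0,0.001],[0,-0.79,0.248,0.067,0,0,0.001],[0,-0.79,0.248,0.067,0,0,0.001],[0,-0.79,0.248,0.067,0,0,0.001],[0,-0.79,0.248,0.067,0,0,0.001],[0,-0.79,0.248,0.067,0,0,0.001],[0,-0.79,0.248,0.067,0,0,0.001]]

```text
time: 2.1
tcp_pos: [646.9, -228.9, 179.5]
eef_rot: [-3.141, -0.001, 1.79]
wrist_force: [1.6, -0.1, 0.6]
finger_gap: 1.005
gripper_force: 0.0
```

Call:
jog_arm:
  motion:
    - [[0,0,0,0,0,0,0],[0,0,0,0,0,0,0]]

```text
time: 2.27
tcp_pos: [646.3, -228.6, 178.4]
eef_rot: [-3.139, -0.002, 1.788]
wrist_force: [0.3, -0.8, 0.3]
finger_gap: 1.004
gripper_force: 0.0
```

```bash
python3 - <<'E'
from h import *
s=bot.observe();p,d=bot.camera("wrist");cv2.imwrite("pics/w1.png",p[:,:,::-1]);np.savez("w1.npz",p=p,d=d)
for c in blobs(masks(p)["teal"],300):
    X=cast("wrist",c,17,s);print(c.mean(0),len(c),circ(X))
togo([648,-234,60],1.79)
E
```

```text
[257.95038168 172.53053435] 262 (array([ 646.23582226, -231.78999416]), np.float64(47.01885027142767))
[245.7414966  294.44897959] 147 (array([ 663.16953206, -373.49519749]), np.float64(31.4367847444103))
t 2.32 tcp [ 646.1 -227.3  179.2] rpy [-3.14e+00 -2.00e-03  1.79e+00] gap 0.999 F [ 0.2  0.7 -0.4] grip 0.0
shift [-0.0178  0.0015  0.2979] turn [-0.0006 -0.0005 -0.0001] rows 3.0
```

View pics/w1.png

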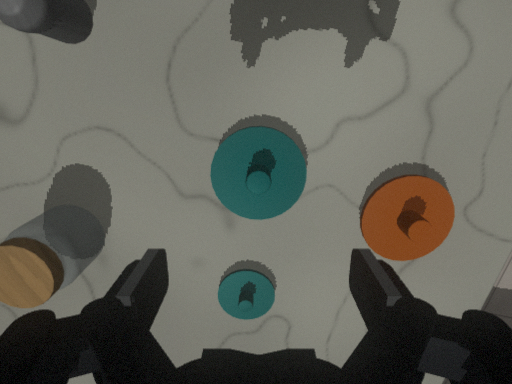

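Call:
jog_arm:
  motion:
    - [[0.3,-0.01,0.001,0.1,0,0,0],[0.3,-0.01,0.001,0.2,0,0,0],[0.3,-0.01,0.001,0.28,0,0,0],[0.3,-0.01,0.001,0.35,0,0,0],[0.3,-0.01,0.001,0.393,0,0,0],[0.3,-0.01,0.001,0.393,0,0,0],[0.3,-0.01,0.001,0.393,0,0,0]]

```text
time: 2.9
tcp_pos: [646.8, -229.2, 22.9]
eef_rot: [-3.14, -0.001, 1.792]
wrist_force: [0.4, 0.1, 0.7]
finger_gap: 0.698
gripper_force: 0.0
```

Call:
jog_arm:
  motion:
    - [[1,0,0,0,0,0,0],[1,0,0,0,0,0,0],[1,0,0,0,0,0,0],[1,0,0,0,0,0,0],[1,0,0,0,0,0,0],[1,0,0,0,0,0,0]]
  force: 40

```text
time: 3.4
tcp_pos: [649.3, -231.3, 26.3]
eef_rot: [3.139, 0.002, 1.791]
wrist_force: [-2.1, 1.9, 6.4]
finger_gap: 0.258
gripper_force: 39.5
```

Call:
jog_arm:
  motion:
    - [[1,0,0,-0.08,0,0,0],[1,0,0,-0.16,0,0,0],[1,0,0,-0.25,0,0,0],[1,0,0,-0.25,0,0,0],[1,0,0,-0.25,0,0,0]]

```text
time: 3.82
tcp_pos: [650.0, -231.8, 127.9]
eef_rot: [3.135, 0.005, 1.791]
wrist_force: [-0.3, -0.3, -1.0]
finger_gap: 0.261
gripper_force: 39.6
```

```bash
python3 - <<'E'
from h import *
s=bot.observe();p,d=bot.camera("wrist");cv2.imwrite("pics/w2.png",p[:,:,::-1]);np.savez("w2.npz",p=p,d=d)
c=blobs(masks(p)["teal"],300)[0]
for z in(100,110,120):
    print(z,circ(cast("wrist",c,z,s)))
togo([557,126,150],1.79)
E
```

```text
100 (array([ 652.42946698, -247.0561296 ]), np.float64(49.298988704937464))
110 (array([ 651.2223366 , -241.61241226]), np.float64(46.422872968549534))
120 (array([ 650.01520622, -236.16869491]), np.float64(43.546757232178564))
t 3.87 tcp [ 648.4 -231.1  124.9] rpy [3.140e+00 2.000e-03 1.791e+00] gap 0.264 F [-0.6  0.3 -1.3] grip 39.6
shift [ 0.9209 -0.0279 -0.0643] turn [0.0007 0.0005 0.0003] rows 9.0
```

View pics/w2.png

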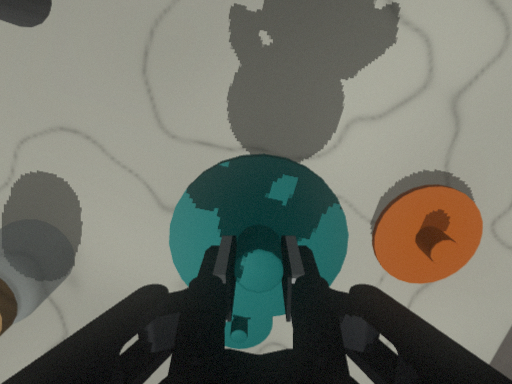

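```bash
cat >> h.py <<'E'
def lidfit(p,d,s):
    "flange plane (depth) and circle, in tool coordinates"
    c,M,o=pose("wrist",s);m=masks(p)["teal"];m[262:]=0
    k=blobs(m,300)[0];v,u=np.nonzero(cv2.erode(cv2.drawContours(np.zeros(m.shape,np.uint8),[k],-1,1,-1)*m.astype(np.uint8),np.ones((5,5))))
    def pts(u,v,z): return np.c_[(u-c['cx'])/c['fx']*z,(v-c['cy'])/c['fy']*z,z]@c['mount'][:3,:3].T+c['mount'][:3,3]
    z=d[v,u];X=pts(u,v,z);X=X[(z>0)]
    ok=np.ones(len(X),bool)
    for _ in range(6):
        q=np.linalg.lstsq(np.c_[X[ok,:2],np.ones(ok.sum())],X[ok,2],rcond=None)[0]
        r=X[:,2]-np.c_[X[:,:2],np.ones(len(X))]@q;ok=abs(r)<3
    n=np.array([q[0],q[1],-1])
    e=k[(k[:,1]<258)];D=pts(e[:,0],e[:,1],np.ones(len(e)))-c['mount'][:3,3];O=c['mount'][:3,3]
    t=-(q[0]*O[0]+q[1]*O[1]-O[2]+q[2])/(D@n);Y=O+D*t[:,None]
    ce,r=circ(Y)
    print("slopes",q[:2].round(3),"flange z at centre",round(q[0]*ce[0]+q[1]*ce[1]+q[2],1),"centre tool xy",ce.round(1),"r",r.round(1),"n",ok.mean().round(2))
E
python3 - <<'E'
from h import *
f=np.load("w2.npz");lidfit(f['p'],f['d'],bot.observe())
E
```

```text
slopes [-0.004  0.003] flange z at centre 8.2 centre tool xy [11.9  0.4] r 35.2 n 0.88
```

Call:
jog_arm:
  motion:
    - [[1,0.08,-0.003,-0.04,0,0,0],[1,0.81,-0.024,-0.08,0,0,0],[1,0.81,-0.024,-0.08,0,0,0],[1,0.81,-0.024,-0.08,0,0,0],[1,0.81,-0.024,-0.08,0,0,0],[1,0.81,-0.024,-0.08,0,0,0],[1,0.81,-0.024,-0.08,0,0,0],[1,0.81,-0.024,-0.08,0,0,0]]

```text
time: 4.53
tcp_pos: [565.6, 84.1, 152.9]
eef_rot: [-3.138, -0.001, 1.791]
wrist_force: [0.9, 1.1, -1.1]
finger_gap: 0.261
gripper_force: 39.6
```

Call:
jog_arm:
  motion:
    - [[1,-0.1,0,0,0,0,0],[1,-0.1,0,0,0,0,0],[1,-0.1,0,0,0,0,0],[1,-0.1,0,0,0,0,0]]

```text
time: 4.87
tcp_pos: [575.6, 43.3, 153.4]
eef_rot: [-3.138, -0.001, 1.79]
wrist_force: [0.5, -0.2, -0.8]
finger_gap: 0.262
gripper_force: 39.6
```

```bash
python3 - <<'E'
from h import *
s=bot.observe();p,d=bot.camera("wrist");cv2.imwrite("pics/w3.png",p[:,:,::-1]);np.savez("w3.npz",p=p,d=d,tcp=s['tcp_pos'],rot=s['eef_rot'])
print(s['tcp_pos'],s['eef_rot'])
E
```

```text
[575.56211315  43.33847215 153.44095572] [-3.13844955e+00 -1.05063586e-03  1.79024220e+00]
```

View pics/w3.png

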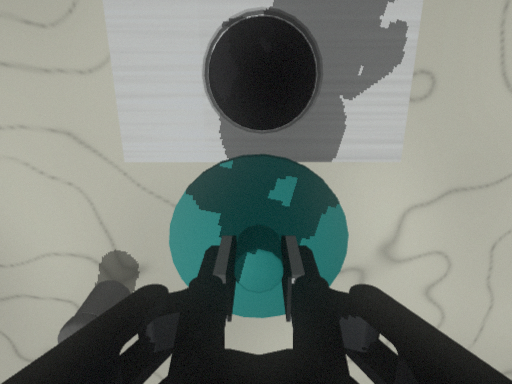

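```bash
python3 - <<'E'
from h import *
f=np.load("w3.npz");p,d=f['p'],f['d'];s=dict(tcp_pos=f['tcp'],eef_rot=f['rot'])
c=bot.calibration("wrist");g=p.max(2).astype(int)
# radial profile of brightness along the left side & others around (263,70)
for a in(180,150,135,0,90):
    r=np.arange(46,66);print(a,[int(g[int(round(70+k*np.sin(np.radians(a)))),int(round(263+k*np.cos(np.radians(a))))]) for k in r])
print("depth row70",d[70,195:215].round(),d[70,260:263])
k=blobs(g<32,2000)
for b in k:
    if b[:,1].max()<150: print("dark c",b.mean(0),[(z,circ(cast("wrist",b,z,s))) for z in(34,50)])
# lid flange, upper half, fixed radius
from scipy.optimize import least_squares as L
e=blobs(masks(p)["teal"]|((hsv(p)[1]>100)&(hsv(p)[0]>75)&(hsv(p)[0]<105)),1000)[0];print("lid px",e.min(0),e.max(0))
e=e[(e[:,1]<236)]
X=(cast("wrist",e,s['tcp_pos'][2]-8.2,s)-s['tcp_pos'])@R.from_euler('xyz',s['eef_rot']).as_matrix()
print("free",circ(X),"fixed",L(lambda q:np.hypot(*(X[:,:2]-q).T)-48,[0,0],loss='soft_l1').x)
m=(d>0)&masks(p)["teal"];print("teal depth",[(v,d[v,258]) for v in(165,180,200,215)])
E
```

```text
180 [45, 52, 46, 49, 50, 50, 46, 48, 48, 101, 86, 78, 77, 121, 139, 154, 176, 186, 185, 184]
150 [50, 49, 49, 49, 51, 47, 50, 41, 47, 47, 47, 63, 87, 85, 101, 133, 150, 185, 185, 189]
135 [36, 36, 40, 39, 39, 42, 44, 44, 40, 39, 46, 46, 84, 89, 89, 82, 125, 145, 145, 182]
0 [23, 21, 29, 26, 21, 22, 44, 76, 66, 57, 60, 70, 80, 85, 98, 103, 102, 101, 103, 106]
90 [26, 26, 26, 27, 24, 24, 27, 24, 25, 29, 29, 31, 29, 31, 87, 88, 80, 87, 102, 105]
depth row70 [231. 231. 231. 231. 231. 230. 231. 231. 231. 231. 236. 238. 245. 245.
 244. 245. 245. 245. 246. 244.] [243.5957  245.25606 243.91592]
dark c [264.68909513  74.6287703 ] [(34, (array([569.77168381, 130.80527355]), np.float64(34.689414396230674))), (50, (array([569.10645016, 130.20444366]), np.float64(32.582126777438496)))]
lid px [169 155] [347 317]
free (array([9.61911585, 0.39035156]), np.float64(39.55252427492977)) fixed [-1.0912594   0.31235296]
teal depth [(165, np.float32(156.15312)), (180, np.float32(157.51607)), (200, np.float32(161.08836)), (215, np.float32(163.25185))]
```

```bash
python3 - <<'E'
from h import *
f=np.load("w3.npz");p,d=f['p'],f['d'];s=dict(tcp_pos=f['tcp'],eef_rot=f['rot'])
T=R.from_euler('xyz',s['eef_rot']).as_matrix()
h,S,v=hsv(p);m=(S>100)&(h>75)&(h<105)
e=cv2.convexHull(np.argwhere(m&(np.indices(m.shape)[0]<320))[:,::-1].astype(np.float32))[:,0]
for dz in(6,8.2,10):
    X=(cast("wrist",e,s['tcp_pos'][2]-dz,s)-s['tcp_pos'])@T
    print("lid tool",dz,len(e),circ(X))
c,M,o=pose("wrist",s);vv,uu=np.indices(d.shape)
W=np.stack([(uu-c['cx'])/c['fx']*d,(vv-c['cy'])/c['fy']*d,d],-1)@M.T+o
print("z top",np.median(W[100:150,140:200,2]),"floor",np.median(W[50:90,240:290,2]))
zt=np.median(W[100:150,140:200,2])
b=(W[:,:,2]<zt-3)&(W[:,:,2]>zt-40)
for k in blobs(b[:150,190:335],3000): 
    k=k+[190,0]; print("hole depth px",k.min(0),k.max(0),circ(cast("wrist",k,zt,s)))
E
```

```text
lid tool 6 21 (array([19.96424131,  4.76528326]), np.float64(62.23680819218035))
lid tool 8.2 21 (array([19.09056568,  4.83379833]), np.float64(63.1499476036062))
lid tool 10 21 (array([18.37574017,  4.88985611]), np.float64(63.89706166750008))
z top 51.18504427437507 floor 35.82598508327865
hole depth px [205  10] [320 132] (array([558.90045754, 130.47183981]), np.float64(41.90442612201395))
```

```bash
python3 - <<'E'
from h import *
f=np.load("w3.npz");p,d=f['p'],f['d'];s=dict(tcp_pos=f['tcp'],eef_rot=f['rot'])
T=R.from_euler('xyz',s['eef_rot']).as_matrix()
h,S,v=hsv(p);m=(S>100)&(h>75)&(h<105)
e=cv2.convexHull(blobs(m,1000)[0])[:,0]
for dz in(6,8.2,10):
    X=(cast("wrist",e,s['tcp_pos'][2]-dz,s)-s['tcp_pos'])@T
    print("lid tool",dz,len(e),circ(X),circ(X[e[:,1]<245]))
print("mouth tool",(np.array([558.9,130.5,50])-s['tcp_pos'])@T)
# ring outer, brightness: left half lit part
g=p.max(2).astype(int);E=[]
for a in np.radians(np.arange(115,256,3)):
    r=np.arange(45,70,.5);q=[g[max(0,int(round(70+k*np.sin(a)))),int(round(263+k*np.cos(a)))] for k in r]
    i=np.argmax(np.array(q)>60);E.append([263+r[i]*np.cos(a),70+r[i]*np.sin(a)])
print("inner",circ(cast("wrist",E,50,s)))
E
```

```text
lid tool 6 49 (array([ 1.32946456, -0.05813007]), np.float64(46.86854458643367)) (array([ 1.80100465, -0.04672401]), np.float64(46.55631761278034))
lid tool 8.2 49 (array([ 0.18237919, -0.0603842 ]), np.float64(47.556200596778694)) (array([ 0.66083773, -0.04881078]), np.float64(47.23939262414365))
lid tool 10 49 (array([-0.75614519, -0.06222848]), np.float64(48.118828241606415)) (array([-0.27202611, -0.05051814]), np.float64(47.79827217889545))
mouth tool [ 88.58966783   3.03696906 103.52505419]
inner (array([558.69616866, 129.72612298]), np.float64(39.422255405197355))
```

Call:
jog_arm:
  motion:
    - [[1,0.1,0.0035,0,0,0,0],[1,0.2,0.007,0,0,0,0],[1,0.221,0.0075,0,0,0,0],[1,0.221,0.0075,0.08,0,0,0],[1,0.221,0.0075,0.15,0,0,0],[1,0.221,0.0075,0.172,0,0,0],[1,0.221,0.0075,0.172,0,0,0],[1,0.221,0.0075,0.172,0,0,0]]

```text
time: 5.58
tcp_pos: [560.2, 129.4, 86.3]
eef_rot: [-3.14, -0.0, 1.789]
wrist_force: [0.0, -0.3, -0.5]
finger_gap: 0.258
gripper_force: 39.6
```

```bash
python3 - <<'E'
from h import *
togo([558.9,130.4,64],1.79)
s=bot.observe();p,d=bot.camera("scene");cv2.imwrite("pics/s4.png",cv2.resize(p[90:210,220:380,::-1],(800,600),interpolation=cv2.INTER_CUBIC))
E
```

```text
t 5.58 tcp [560.2 129.4  86.3] rpy [-3.14  -0.     1.789] gap 0.258 F [ 0.  -0.3 -0.5] grip 39.6
shift [ 0.0031 -0.0026  0.0557] turn [-0.0004 -0.     -0.0002] rows 1.0
```

View pics/s4.png

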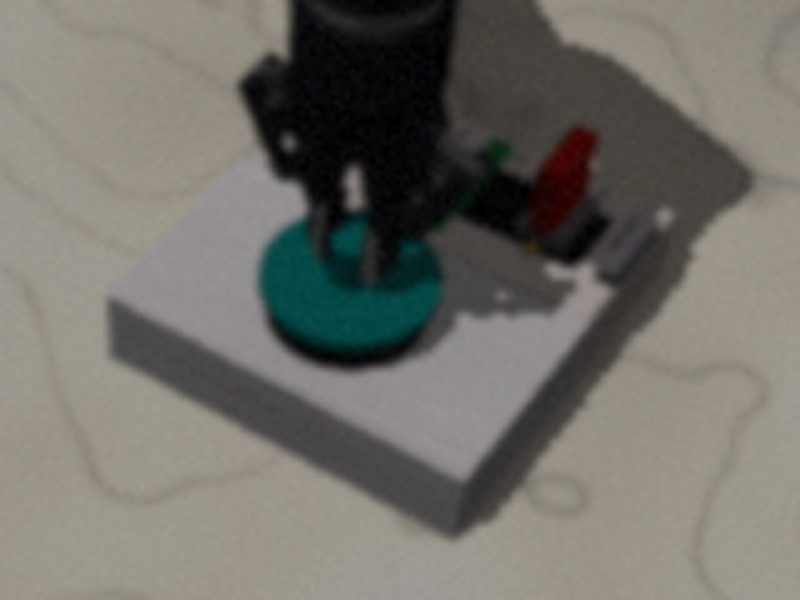

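Call:
jog_arm:
  motion:
    - [[1,0.002,-0.001,0.015,0,0,0],[1,0.002,-0.001,0.028,0,0,0],[1,0.002,-0.001,0.037,0,0,0],[1,0.002,-0.001,0.044,0,0,0],[1,0.002,-0.001,0.044,0,0,0]]

```text
time: 6.05
tcp_pos: [559.2, 131.0, 68.2]
eef_rot: [-3.14, -0.0, 1.791]
wrist_force: [-0.2, -0.3, -1.3]
finger_gap: 0.263
gripper_force: 39.6
```

Call:
jog_arm:
  motion:
    - [[1,0,0,0.006,0,0,0],[1,0,0,0.012,0,0,0],[1,0,0,0.014,0,0,0],[1,0,0,0.014,0,0,0]]

```text
time: 6.38
tcp_pos: [560.0, 131.1, 65.3]
eef_rot: [-3.141, 0.0, 1.791]
wrist_force: [-4.9, -0.8, 9.8]
finger_gap: 0.263
gripper_force: 40.6
```

Call:
jog_arm:
  motion:
    - [[0.5,0,0,0,0,0,0],[0.5,0,0,0,0,0,0],[0.5,0,0,0,0,0,0],[0.5,0,0,-0.08,0,0,0],[0.5,0,0,-0.16,0,0,0],[0.5,0,0,-0.25,0,0,0],[0.5,0,0,-0.25,0,0,0],[0.5,0,0,-0.25,0,0,0]]

```text
time: 7.05
tcp_pos: [561.7, 131.3, 166.6]
eef_rot: [3.135, 0.001, 1.791]
wrist_force: [0.7, 0.1, 0.2]
finger_gap: 0.503
gripper_force: 0.0
```

Call:
jog_arm:
  motion:
    - [[0.5,-0.1,0,-0.1,0,0,0],[0.5,-0.2,0,-0.1,0,0,0],[0.5,-0.2,0,-0.1,0,0,0],[0.5,-0.2,0,-0.1,0,0,0]]

```text
time: 7.38
tcp_pos: [577.4, 50.7, 202.6]
eef_rot: [-3.141, 0.0, 1.787]
wrist_force: [-0.3, -0.2, -0.8]
finger_gap: 0.5
gripper_force: 0.0
```

```bash
python3 - <<'E'
from h import *
s=bot.observe();p,d=bot.camera("wrist");cv2.imwrite("pics/w5.png",p[:,:,::-1]);np.savez("w5.npz",p=p,d=d,tcp=s['tcp_pos'],rot=s['eef_rot'])
c,M,o=pose("wrist",s);v,u=np.indices(d.shape)
W=np.stack([(u-c['cx'])/c['fx']*d,(v-c['cy'])/c['fy']*d,d],-1)@M.T+o
h,S,V=hsv(p);m=(S>100)&(h>75)&(h<105)&(d>0)
X=W[m];ok=abs(X[:,2]-np.median(X[:,2]))<5
for _ in range(4):
    q=np.linalg.lstsq(np.c_[X[ok,:2],np.ones(ok.sum())],X[ok,2],rcond=None)[0];ok=abs(X[:,2]-np.c_[X[:,:2],np.ones(len(X))]@q)<2.5
print("slopes",q[:2]); e=cv2.convexHull(blobs(m,1000)[0])[:,0];ce,r=circ(cast("wrist",e,56,s));print("lid",ce,r,"z",q@[*ce,1])
dd=np.hypot(W[:,:,0]-ce[0],W[:,:,1]-ce[1]);k=(dd>53)&(dd<60)&(abs(W[:,:,2]-50)<8);print("top z",np.median(W[k][:,2]),k.sum())
for n in("green","red","yellow"):
  for b in blobs(masks(p)[n],15): print(n,b.mean(0),cv2.minAreaRect(cast("wrist",b,50,s)[:,:2].astype(np.float32)))
togo([590,250,150],1.79)
E
```

```text
slopes [-0.00016971  0.00096356]
lid [560.14116386 131.36168539] 47.62261834138918 z 57.179735663430634
top z 51.21345991634365 3355
t 7.43 tcp [576.6  52.1 201.7] rpy [-3.139e+00 -1.000e-03  1.788e+00] gap 0.505 F [-0.9 -0.7 -0.7] grip 0.0
shift [0.4758 0.1398 0.1294] turn [-0.0007 -0.0003 -0.0005] rows 5.0
```

View pics/w5.png

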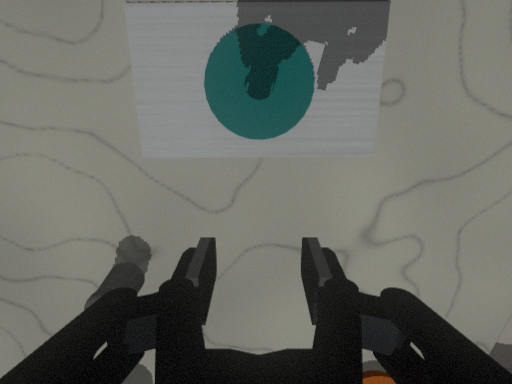

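Call:
jog_arm:
  motion:
    - [[0,0.29,0.14,0.05,0,0,0],[0,0.29,0.14,0.05,0,0,0],[0,0.29,0.14,0.05,0,0,0],[0,0.29,0.14,0.05,0,0,0],[0,0.29,0.14,0.05,0,0,0],[0,0.29,0.14,0.05,0,0,0]]

```text
time: 7.93
tcp_pos: [605.1, 179.3, 181.3]
eef_rot: [-3.138, 0.0, 1.793]
wrist_force: [-0.7, -0.4, -0.3]
finger_gap: 0.997
gripper_force: 0.0
```

```bash
cat >> h.py <<'E'
def hlook(name):
    s=bot.observe();p,d=bot.camera("wrist");cv2.imwrite(f"pics/{name}.png",p[:,:,::-1]);np.savez(name+".npz",p=p,d=d,tcp=s['tcp_pos'],rot=s['eef_rot'])
    c,M,o=pose("wrist",s);T=R.from_euler('xyz',s['eef_rot']).as_matrix();v,u=np.indices(d.shape)
    W=np.stack([(u-c['cx'])/c['fx']*d,(v-c['cy'])/c['fy']*d,d],-1)@M.T+o
    print("tcp",s['tcp_pos'].round(1),s['eef_rot'].round(3))
    for n,z in(("green",50),("red",107),("yellow",55)):
        for b in blobs(masks(p)[n],12):
            X=cast("wrist",b,z,s);a=cv2.minAreaRect(X[:,:2].astype(np.float32));q=np.r_[a[0],z]
            m=cv2.drawContours(np.zeros(d.shape,np.uint8),[b],-1,1,-1)>0
            print(n,"px",b.min(0),b.max(0),"rect",np.round([*a[0],*a[1],a[2]],1),"tool",((q-s['tcp_pos'])@T)[:2].round(1),"z med/max",np.median(W[m][:,2]).round(1),np.percentile(W[m][:,2],98).round(1))
E
python3 -c "
from h import *
hlook('w6')"
```

```text
tcp [605.1 179.3 181.3] [-3.138  0.     1.793]
green px [186  35] [206 140] rect [537.9 243.7  14.6  83.2  12.3] tool [ 77.6 -50.8] z med/max 52.8 54.4
red px [254  57] [276 124] rect [592.2 255.4  14.4  42.2  12.4] tool [77.   4.5] z med/max 107.9 109.6
yellow px [262  48] [266  55] rect [585.7 284.2   3.2   5.1  12.9] tool [106.6   4.6] z med/max 57.5 154.7
```

View pics/w6.png

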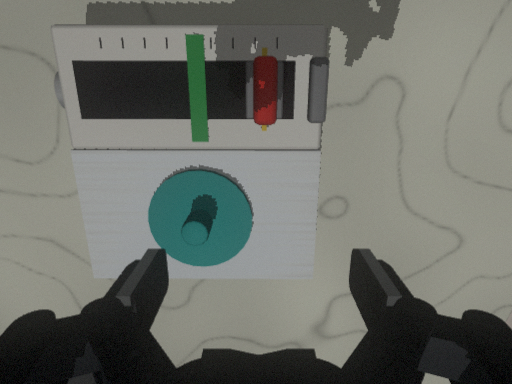

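Call:
jog_arm:
  motion:
    - [[0,0.1,0.006,0,0,0,0],[0,0.193,0.0112,0,0,0,0],[0,0.193,0.0112,0.02,0,0,0],[0,0.193,0.0112,0.1,0,0,0],[0,0.193,0.0112,0.18,0,0,0],[0,0.193,0.0112,0.24,0,0,0],[0,0.193,0.0112,0.272,0,0,0],[0,0.193,0.0112,0.272,0,0,0]]

```text
time: 8.65
tcp_pos: [591.3, 252.6, 70.3]
eef_rot: [-3.134, 0.001, 1.79]
wrist_force: [-0.9, -0.9, -0.2]
finger_gap: 1.005
gripper_force: 0.0
```

Call:
jog_arm:
  motion:
    - [[1,0,0,0,0,0,0],[1,0,0,0,0,0,0],[1,0,0,0,0,0,0],[1,0,0,0,0,0,0],[1,0,0,0,0,0,0],[1,0,0,0,0,0,0],[1,0,0,0,0,0,0],[1,0,0,0,0,0,0]]
  force: 60

```text
time: 9.32
tcp_pos: [592.4, 254.4, 76.1]
eef_rot: [-3.137, 0.0, 1.791]
wrist_force: [-9.9, -3.7, 8.8]
finger_gap: 0.18
gripper_force: 60.6
```

```bash
python3 -c "
from h import *
hlook('w7');togo([538,244,72],1.79)"
```

```text
tcp [592.4 254.4  76.1] [-3.137  0.     1.791]
green px [145 159] [180 290] rect [537.9 242.3  14.2  84.4  12.7] tool [  0.1 -55.7] z med/max 52.7 54.0
red px [239 203] [277 325] rect [590.4 263.5  15.4  56.8  12.8] tool [ 9.2 -0.1] z med/max 107.4 109.1
yellow px [255 178] [262 195] rect [586.3 281.7   3.9   9.8  12.7] tool [28.   0.2] z med/max 57.1 58.7
t 9.37 tcp [592.4 254.4  76.1] rpy [-3.137  0.     1.791] gap 0.178 F [-10.   -3.2   9.8] grip 60.6
shift [ 0.0044 -0.1383  0.011 ] turn [-0.0015  0.0002  0.0004] rows 2.0
```

Call:
jog_arm:
  motion:
    - [[1,0,-0.015,-0.005,0,0,0],[1,0,-0.04,-0.008,0,0,0],[1,0,-0.07,-0.008,0,0,0],[1,0,-0.1,-0.008,0,0,0],[1,0,-0.125,-0.008,0,0,0],[1,0,-0.139,-0.008,0,0,0],[1,0,-0.139,-0.008,0,0,0],[1,0,-0.139,-0.008,0,0,0]]

```text
time: 10.03
tcp_pos: [540.5, 242.7, 76.3]
eef_rot: [3.137, -0.0, 1.791]
wrist_force: [10.6, 3.0, -13.7]
finger_gap: 0.177
gripper_force: 59.6
```

```bash
python3 -c "
from h import *
hlook('w8');togo([538,244,72],1.79)"
```

```text
tcp [540.5 242.7  76.3] [ 3.137 -0.     1.791]
green px [243 180] [253 194] rect [529.2 266.9   5.7   8.3  12.3] tool [26.1 -5.8] z med/max 52.6 54.0
green px [263 179] [267 194] rect [538.6 269.3   2.3   8.9  12.8] tool [26.3  3.9] z med/max 52.9 53.6
green px [260 159] [266 169] rect [534.6 281.8   3.3   5.7  12.7] tool [39.4  2.7] z med/max 52.8 53.8
green px [261 168] [266 178] rect [536.  276.8   2.8   5.8  13. ] tool [34.2  3. ] z med/max 53.0 53.8
red px [240 203] [278 325] rect [538.6 251.7  15.4  56.9  11.9] tool [9.2 0.3] z med/max 107.4 109.1
yellow px [255 178] [262 195] rect [534.6 270.    3.9   9.8  12.5] tool [27.9  0.2] z med/max 57.1 58.3
t 10.08 tcp [540.6 242.8  76.3] rpy [ 3.137 -0.     1.791] gap 0.177 F [ 10.9   3.7 -12.7] grip 59.6
shift [ 0.0044 -0.0057  0.0106] turn [ 0.0013 -0.0001  0.0003] rows 1.0
```

View pics/w8.png

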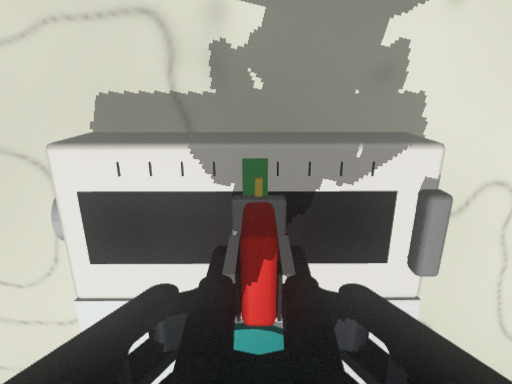

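Call:
jog_arm:
  motion:
    - [[1,0,-0.0025,0.002,0,0,0],[1,0,-0.006,0.004,0,0,0],[1,0,-0.006,0.004,0,0,0],[1,0,-0.006,0.004,0,0,0],[1,0,-0.006,0.004,0,0,0],[1,0,-0.006,0.004,0,0,0],[1,0,-0.006,0.004,0,0,0],[1,0,-0.006,0.004,0,0,0]]

```text
time: 10.75
tcp_pos: [539.6, 242.6, 76.2]
eef_rot: [3.135, -0.0, 1.791]
wrist_force: [10.3, 2.5, -9.4]
finger_gap: 0.174
gripper_force: 60.3
```

Call:
jog_arm:
  motion:
    - [[1,0,0,0,0,0,0],[1,0,0,0,0,0,0],[1,0,0,0,0,0,0],[1,0,0,0,0,0,0],[1,0,0,0,0,0,0],[1,0,0,0,0,0,0]]

```text
time: 11.25
tcp_pos: [539.6, 242.6, 76.2]
eef_rot: [3.135, -0.0, 1.791]
wrist_force: [10.6, 2.7, -8.2]
finger_gap: 0.175
gripper_force: 60.3
```

```bash
python3 -c "
from h import *
hlook('w9')
p,d=bot.camera('top')
for n,z in(('teal',56),):
  for b in blobs(masks(p)[n],40): print(n,circ(cast('top',b,z)))"
```

```text
tcp [539.6 242.6  76.2] [ 3.135 -0.     1.791]
green px [244 165] [268 194] rect [532.  272.   13.6  16.9  12.4] tool [30.4 -1.2] z med/max 52.7 54.1
red px [240 203] [278 325] rect [537.7 251.6  15.4  56.8  12.2] tool [9.2 0.3] z med/max 107.4 109.1
yellow px [255 177] [261 195] rect [533.5 270.1   3.3  10.3  12.4] tool [28.2 -0.1] z med/max 57.1 58.4
teal (array([559.86427713, 129.29019618]), np.float64(45.72138638151337))
teal (array([ 657.0747559 , -362.41263556]), np.float64(29.70317653363567))
```

```bash
python3 -c "
from station import bot
print(bot.close_job())"
```

```text
the job is handed in; nothing more can be done
None
```

I handed the job in at about 11 s: the lid is fully home and released, and the pump handle is gripped at 60 N with its pointer about 1 mm from the middle of the green band. I never went near the shaker or jar, though I did not re-measure their positions. No verdict came back from the hand-in.

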